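# Stack the parts case squarely and hasp it down

### The arm

A 6-joint arm with a two-finger parallel gripper is mounted at the origin on the work surface. World frame = base frame: x ahead of the robot, y to its left, z up, the work surface at z = 0. Lengths are in m, angles in rad, forces in N, time in s.
With the tool pointing down it reaches from about 0.3 to 0.775 m from the base axis. Payload 14.6 kg.
Tool frame: the origin (TCP) lies midway between the tips of the shut fingers; the grasp point (between the pads) lies 19 mm behind it (bot.hold_point_z is the distance from the TCP to the grasp point, in m); z points along the fingers, x is the direction in which the jaws open and shut, and the axes are right-handed (so a half turn about z gives the same grasp; the last joint's range is limited). The gripper opens to 94 mm and grips with 3 to 60 N. Pads are 16 mm wide; open, the fingers measure 119 mm over their backs; the gripper's body (75 mm by 177 mm) begins 78 mm behind the grasp point.
Start: joints at [1.105, 0.3, 1.521, -0, 1.321, -0.067], TCP at [0.214, 0.507, 0.167] pointing down, gripper open.
Joint ranges: [-3.03, 3.03], [-0.79, 2.21], [0.23, 2.52], [-1.04, 4.18], [0, 3.07], [-2.55, 2.55]. Speed limits (rad/s): [2.22, 2.22, 2.57, 3.14, 3.14, 3.14].

### API

Orientations are given as a unit quaternion [x, y, z, w].
In Python, from plant import monitor, imaging, job, bot gives the robot as it stands. The module is installed in compiled form; this text tells all that it offers.
- The arm moves only by the tool drive_tool, never from a script. Its argument "moves" is a list that holds one entry, the list of rows, each a list of 7 numbers: the opening, from 0 (shut) to 1 (fully open), then the shift along the tool's x, y, z in cm, then the turn, a rotation vector about the tool's x, y, z in degrees. In form: [[[fingers, tx, ty, tz, wx, wy, wz], ...]]. A call has 1 to 20 rows; each row shifts and turns the commanded pose from where the row before left it, along the tool's axes as they then stand; what a row does not reach is not made up. A row lasts 1/12 s, in which the tool goes at most 41.7 mm and 7.16 degrees, less where a joint would pass 70% of its speed; a pose out of reach is approached as far as the arm can. A call with a gripper value outside its range is refused whole. The fingers move at their own pace and stop on an object; "force" is the grip in N (left out, the last holds). Time passes only in rows, so rows that do not move let the fingers close. It gives the time, the measured TCP pose, the force and the opening at its end, in the units of the state.
- monitor.read_state(): the state, without advancing time (a new reading comes with each control period).
- imaging.get_image(name): name is "scene" or "top" or "wrist"; returns the picture (420x560x3 uint8, red, green, blue); there is no depth.
- imaging.camera_model(name): a dict with "fx", "fy", "cx", "cy" (pixels), "view" (4x4, takes a point from world to camera coordinates). Camera axes: x right, y up, looking along -z (the intrinsics and any distortion apply to the point x, -y, -z); pixel columns grow to the right and rows downward; lengths in m; the calibration is good to about 2 mm. A picture is of the moment at which its call begins: read the wrist's pose just before it. camera_model takes no time and is no camera call; for the wrist camera it gives the pose at the moment of the call.
- job.finish_job(): hands the job in, once; it reports no verdict.
Trained networks look in the newest picture that a camera, given by its name, has taken for a name from the list of things; names that differ only in an ending like _2 or _b are one class to them, and where a whole thing is asked for, a point or a joint stands for the part that bears it (a point fixed in the world has none). Each returns a list of dicts, best first, with "confidence" (0 to 1); they miss things now and then, are a little off and sometimes report something else, mostly with a low value. They report only what shows in the picture. A call takes as long as a camera call. They do not tell look-alikes from the thing itself.
- imaging.search_frame(camera, thing): "at" ([x, y, z] in m, in world coordinates, good to about 4 mm: the middle of the surface that is visible of it).
The state is a dict: "t": time; "joint_pos": joint angles; "dq": joint speeds; "joint_torque": joint torques, N m; "position": TCP position; "ee_rot": TCP orientation; "force": force on the tool from outside, world axes, zero at the start; "moment": the same for the moment, N m; "finger_gap": finger opening in m.
Only numpy, scipy, OpenCV 4.12 (cv2) and the standard library are available. Lean on these libraries where they do the work, as an engineer would, in place of code of your own. Each camera call takes 0.05 s, during which the arm holds its last target. There are 200 camera calls.

### The job

Slide the yellow parts case off the step onto the black case in the bay, and push the two into a square pile, both snug against the blue end wall and the blue side wall. Then swing the red hasp all the way down over the steel catch on the yellow case. Do not tip the case over, and leave the meter, screwdriver, yellow tip box and solder spool where they are.

Things in the scene. Friction and masses are not known exactly. Their poses are not given: they have to be found in the camera images.
- station: packing station, fixed to the bench: grey steel, two blue walls; position and yaw vary. Origin: at bench height (z 0) below the centre of the finished pile; x points along the slide, from step to end wall; y to the side wall; z up. Bay floor 4 mm above the bench, x -55 to +55, y -96 to +74 mm; its -y side is open. A case fully home has its origin at x 0, y 0 of this frame.
- end_wall (a point): middle of the top edge of the blue end wall's inner face (station x +50, y 0, 64 mm above the bench). The wall is 8 mm thick, spans station y -61 to +74, and is 55 mm high, 64 mm within 25 mm of its hinge.
- side_wall (a point): middle of the top edge of the blue side wall's inner face (station x 0, y +65, 55 mm above the bench). The wall is 8 mm thick and spans station x -55 to +53 mm.
- step (a point): middle of the flat top of the grey loading step, 36 mm above the bench; the step spans station x -178 to -55, y -96 to +74 mm, and borders the bay.
- top_case: the case to be stacked: flat yellow closed parts case, rigid, 100 mm along its x, 130 mm along its y, 30 mm high, about 0.28 kg, with a steel catch on its lid. Origin: centre of its underside. Starts loose and somewhat turned on the step, its +x side towards the bay; on the pile its underside is 34 mm above the bench.
- lower_case: black closed parts case of the same size (100 x 130 x 30 mm, about 0.28 kg), without a catch, loose on the bay floor, its top 34 mm above the bench (2 mm below the step). Origin: centre of its underside. It starts within 4 mm of the end wall, square to it, but 10 to 22 mm off the side wall.
- catch (a point): middle of the top of the catch on the yellow case: a square steel stud 16 x 16 mm standing 9 mm above the lid, at x +9 mm, y 0 of the case, 39 mm above its underside.
- hasp (a joint): angle of the red hasp, rad: 0 closed, flat over the pile and pointing away from the end wall (station -x); pi/2 upright; starts leaning back outwards past upright, 2.15 is the stop. Its hinge is stiff (about 0.07 N m): it stays where it is left and must be pushed all the way; about 1 to 2 N at the tab.
- hasp_hinge (a point): middle of the hasp's hinge axis, on top of the end wall, at station x +54, y 0, 67 mm above the bench; the axis runs along station y.
- hasp_tab (a point): middle of the hasp's solid end tab (22 mm long, 50 mm wide), 73 mm from the hinge axis. The hasp is a red steel plate 4 mm thick, 84 mm long and 50 mm wide, with a 34 x 34 mm window, centred 45 mm from the hinge, that goes over the catch.
- multimeter: bystander: orange hand-held meter, 165 x 80 x 42 mm, lying flat beyond the end wall. Origin: centre of its underside, x along its length.
- screwdriver: bystander: red screwdriver lying on the bench beyond the side wall. Origin under its middle, x along its length to the tip.
- tip_box: bystander: yellow open box, 100 x 70 x 28 mm, off the open side of the step. Origin: centre of its underside.
- solder_spool: bystander: metal solder spool, 54 mm across, 40 mm high, standing off the open side of the bay. Origin: centre of its underside.
Things that resemble listed ones, but are neither listed nor needed, are in the scene too. What is shaped like the lower_case but turquoise is not meant. Leave any pink look-alike of the top_case alone.

How it is judged:
By the outcome, as a careful person would: the job done as asked, in the order asked, and still so for the second after the job is handed in, with the robot touching nothing.
It also fails if it takes over 59 s, if anything falls off the work surface, if the arm or the gripper's body presses on something with over 40 N, if the wrist force passes 120 N, or if a joint passes its speed limit or range.

## Working session

There is one attempt and no reset: what is moved stays moved. The work goes in short steps, Python scripts to look and compute and a tool call to move; the robot and the scene stay as the last step left them, time stands still between calls to the robot, and variables do not carry over. Pictures are saved under pics/ and viewed, about 8 in all and at most 12, crops included, and the job is handed in when it is done.

Besides the shell and the picture viewer there is one more tool, called after ">>>" by a JSON object that holds its "method" and its "body", one argument or row to a line. drive_tool: Moves the arm, as the interface text tells. Its arguments: {"type":"object","properties":{"moves":{"type":"array","items":{"type":"array","items":{"type":"array","items":{"type":"number"}}}},"force":{"type":"number"}},"required":["moves"]}

```bash
mkdir -p pics
cat > h.py <<'E'
import numpy as np,cv2
from plant import monitor,imaging,job,bot
from scipy.spatial.transform import Rotation as R
def save(cam,name,crop=None,scale=1):
    im=imaging.get_image(cam)
    if crop: a,b,c,d=crop; im=im[b:d,a:c]
    im=cv2.resize(im,None,fx=scale,fy=scale,interpolation=cv2.INTER_CUBIC)
    cv2.imwrite('pics/'+name,im[...,::-1])
def proj(cam,P):
    m=imaging.camera_model(cam);V=np.array(m['view']);P=np.atleast_2d(P)
    c=P@V[:3,:3].T+V[:3,3]
    return np.c_[m['cx']+m['fx']*c[:,0]/-c[:,2], m['cy']-m['fy']*c[:,1]/-c[:,2]]
def ray(cam,uv,z):
    m=imaging.camera_model(cam);V=np.array(m['view']);uv=np.atleast_2d(uv).astype(float)
    d=np.c_[(uv[:,0]-m['cx'])/m['fx'],-(uv[:,1]-m['cy'])/m['fy'],-np.ones(len(uv))]@V[:3,:3]
    o=-V[:3,:3].T@V[:3,3]
    return o+d*((z-o[2])/d[:,2])[:,None]
E
python3 - <<'E'
from h import *
np.set_printoptions(precision=4,suppress=True)
s=monitor.read_state();print(s['t'],s['position'],s['ee_rot'],s['force'])
a=imaging.get_image('scene');b=imaging.get_image('top')
cv2.imwrite('pics/a.png',cv2.resize(np.hstack([a,b]),(800,300),interpolation=cv2.INTER_AREA)[...,::-1])
cv2.imwrite('pics/top.png',cv2.resize(b,(800,600))[...,::-1])
print(imaging.camera_model('top'));print(imaging.camera_model('scene').keys())
for c in ['top','scene']:
  for n in ['top_case','lower_case','catch','hasp_tab','hasp_hinge','end_wall','side_wall','step']:
    print(c,n,[(np.round(d['at'],4).tolist(),round(d['confidence'],2),proj(c,d['at']).round().tolist()[0]) for d in imaging.search_frame(c,n)[:3]])
E
```

```text
0.0 [0.2134 0.5066 0.1663] [ 0.8332  0.553  -0.0005  0.0003] [0.0285 0.1529 0.5305]
{'fx': 396.72611382089895, 'fy': 396.72611382089895, 'cx': 278.8863956888927, 'cy': 211.20404319705497, 'view': array([[ 0.0163, -0.9993, -0.0344,  0.0619],
       [ 0.9934,  0.0123,  0.1143, -0.5276],
       [-0.1138, -0.036 ,  0.9929, -0.8334],
       [ 0.    ,  0.    ,  0.    ,  1.    ]])}
dict_keys(['fx', 'fy', 'cx', 'cy', 'view'])
top top_case [([0.5641, 0.0026, 0.0701], 0.75, [311.0, 192.0]), ([0.4368, -0.2044, 0.0257], 0.73, [406.0, 255.0]), ([0.6943, 0.2201, 0.0384], 0.68, [212.0, 135.0])]
top lower_case [([0.2513, 0.2432, 0.0297], 0.62, [195.0, 339.0]), ([0.5438, 0.1271, 0.0317], 0.58, [253.0, 203.0])]
top catch [([0.4354, -0.2033, 0.028], 0.63, [406.0, 255.0]), ([0.4908, 0.075, 0.036], 0.29, [276.0, 227.0])]
top hasp_tab [([0.5124, 0.1947, 0.1124], 0.8, [214.0, 213.0])]
top hasp_hinge [([0.4918, 0.0738, 0.0364], 0.7, [277.0, 227.0])]
top end_wall [([0.4922, 0.0728, 0.0385], 0.62, [277.0, 227.0]), ([0.5628, 0.0012, 0.0681], 0.43, [311.0, 192.0])]
top side_wall [([0.4936, 0.0734, 0.0365], 0.68
[... 202 characters left out ...]
3, -0.2079, 0.0329], 0.58, [137.0, 223.0]), ([0.517, 0.1983, 0.1131], 0.48, [349.0, 185.0])]
scene lower_case [([0.5566, 0.1239, 0.0306], 0.75, [313.0, 236.0]), ([0.2716, 0.239, 0.031], 0.59, [326.0, 147.0])]
scene catch [([0.5871, 0.0003, 0.0661], 0.74, [252.0, 245.0]), ([0.4532, -0.2063, 0.031], 0.66, [139.0, 223.0])]
scene hasp_tab [([0.5217, 0.1923, 0.1142], 0.56, [347.0, 187.0])]
scene hasp_hinge [([0.5371, 0.0978, 0.0311], 0.84, [298.0, 231.0])]
scene end_wall [([0.5373, 0.0949, 0.0318], 0.85, [297.0, 231.0])]
scene side_wall [([0.5391, 0.0989, 0.0399], 0.67, [299.0, 228.0])]
scene step [([0.5858, -0.0003, 0.0658], 0.73, [252.0, 245.0]), ([0.5343, 0.0954, 0.038], 0.65, [297.0, 227.0])]
```

View pics/top.png

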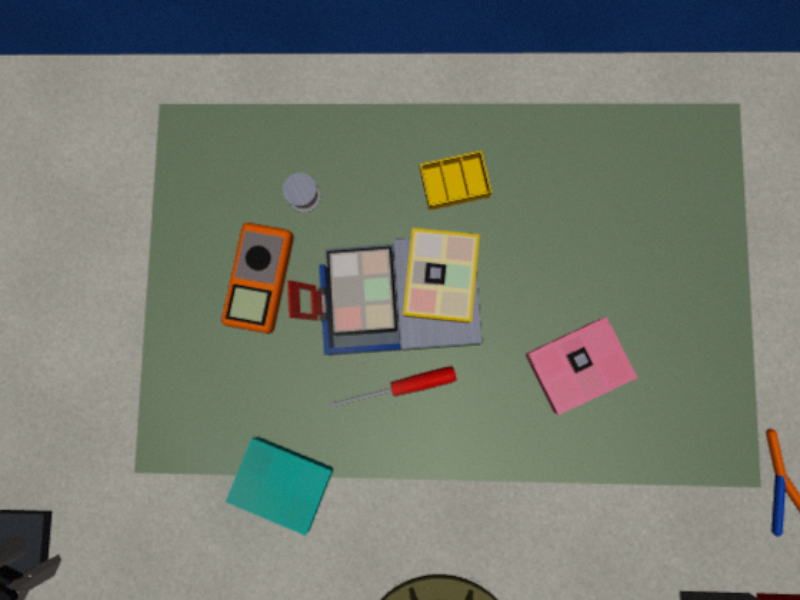

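View pics/a.png

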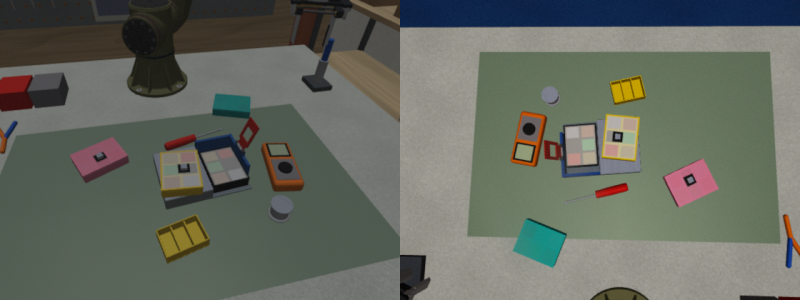

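The top view (800x600) shows the yellow case on the step at (441,274), the black case in the bay at (362,290), and the red hasp at (305,300). The blue end wall is at left and the side wall at the bottom. The look-alikes are:
- **Pink case:** (582,365), not wanted.
- **Turquoise case:** (279,485), not wanted.
- **Yellow tip box:** (455,180), a bystander.

I choose the yellow case with the catch on the step, and the black case. The top and scene networks differ by about 18 mm in x, so I'll settle that with the wrist camera.

```bash
cat >> h.py <<'E'
np.set_printoptions(precision=4,suppress=True)
def plan(p,yaw=None):
    "shift in tool axes (cm) to world point p; then the turn about tool z (deg)"
    s=monitor.read_state();r=R.from_quat(s['ee_rot']);X=r.as_matrix()
    d=X.T@(np.array(p)-s['position'])*100
    print('shift cm',d,'rows>=',np.linalg.norm(d)/4.17,'yaw now',np.degrees(np.arctan2(X[1,0],X[0,0])),'tilt z',X[:,2])
    if yaw is not None:
        t=-((yaw-np.degrees(np.arctan2(X[1,0],X[0,0]))+180)%360-180); print('turn wz',t)
E
python3 - <<'E'
from h import *
s=monitor.read_state();V=np.array(imaging.camera_model('wrist')['view']);o=-V[:3,:3].T@V[:3,3]
X=R.from_quat(s['ee_rot']).as_matrix()
print('cam in tool',X.T@(o-s['position']),'cam look in tool',X.T@(-V[2,:3]),imaging.camera_model('wrist')['fx'])
plan([0.50,0.07,0.33],0)
E
```

```text
cam in tool [ 0.0007 -0.0754 -0.2179] cam look in tool [-0.0007  0.262   0.9651] 361.6381458591974
shift cm [-29.1321  43.3586 -16.3175] rows>= 13.12368566674911 yaw now 67.14971353033889 tilt z [-0.  0. -1.]
turn wz 67.14971353033889
```

>>> {"method": "drive_tool", "body": {
  "moves": [
    [[1,-1.77,2.96,-0.56,0,0,0],[1,-1.77,2.96,-0.56,0,0,0],[1,-1.77,2.96,-0.56,0,0,0],[1,-1.77,2.96,-0.56,0,0,0],[1,-1.77,2.96,-0.56,0,0,0],[1,-1.77,2.96,-0.56,0,0,0],[1,-1.77,2.96,-0.56,0,0,0],[1,-1.77,2.96,-0.56,0,0,0],[1,-1.77,2.96,-0.56,0,0,0],[1,-1.77,2.96,-0.56,0,0,0],[1,-1.77,2.96,-0.56,0,0,0],[1,-1.77,2.96,-0.56,0,0,0],[1,-1.77,2.96,-0.56,0,0,0],[1,-1.77,2.96,-0.56,0,0,0],[1,-1.77,2.96,-0.56,0,0,0]]
  ]
}}

```text
t: 2.15
position: [0.5204, 0.0881, 0.2513]
ee_rot: [0.833, 0.553, 0.0, 0.0]
force: [0.9, 0.8, 1.2]
finger_gap: 0.0939
```

>>> {"method": "drive_tool", "body": {
  "moves": [
    [[1,0,0,0,0,0,6.7],[1,0,0,0,0,0,6.7],[1,0,0,0,0,0,6.7],[1,0,0,0,0,0,6.7],[1,0,0,0,0,0,6.7],[1,0,0,0,0,0,6.7],[1,0,0,0,0,0,6.7],[1,0,0,0,0,0,6.7],[1,0,0,0,0,0,6.7],[1,0,0,0,0,0,6.8],[1,0,0,0,0,0,0],[1,0,0,0,0,0,0]]
  ]
}}

```text
t: 3.15
position: [0.5196, 0.0898, 0.2509]
ee_rot: [1.0, 0.002, 0.0, -0.0]
force: [-0.6, -0.7, 0.5]
finger_gap: 0.0939
```

Run:
```python
from h import *
s=monitor.read_state();print(s['t'],s['position']);plan(s['position'],0)
save('wrist','w1.png',None,1.4)
for n in ['top_case','lower_case','catch','hasp_tab']:
    print(n,[(np.round(d['at'],4).tolist(),round(d['confidence'],2),proj('wrist',d['at']).round().tolist()[0]) for d in imaging.search_frame('wrist',n)[:3]])
```

```text
3.15 [0.5196 0.0898 0.2509]
shift cm [0. 0. 0.] rows>= 0.0 yaw now 0.2664080919202008 tilt z [ 0.  0. -1.]
turn wz 0.2664080919201979
top_case [([0.4427, -0.2304, 0.026], 0.94, [232.0, 392.0]), ([0.5637, 0.0128, 0.065], 0.64, [322.0, 246.0])]
lower_case [([0.2583, 0.2317, 0.0289], 0.94, [53.0, 51.0]), ([0.5438, 0.1225, 0.0329], 0.7, [306.0, 150.0]), ([0.4925, 0.0859, 0.0338], 0.46, [263.0, 180.0])]
catch [([0.4445, -0.2226, 0.0284], 0.75, [233.0, 389.0]), ([0.568, 0.0116, 0.071], 0.65, [326.0, 249.0])]
hasp_tab [([0.516, 0.2001, 0.123], 0.91, [281.0, 73.0])]
```

View pics/w1.png

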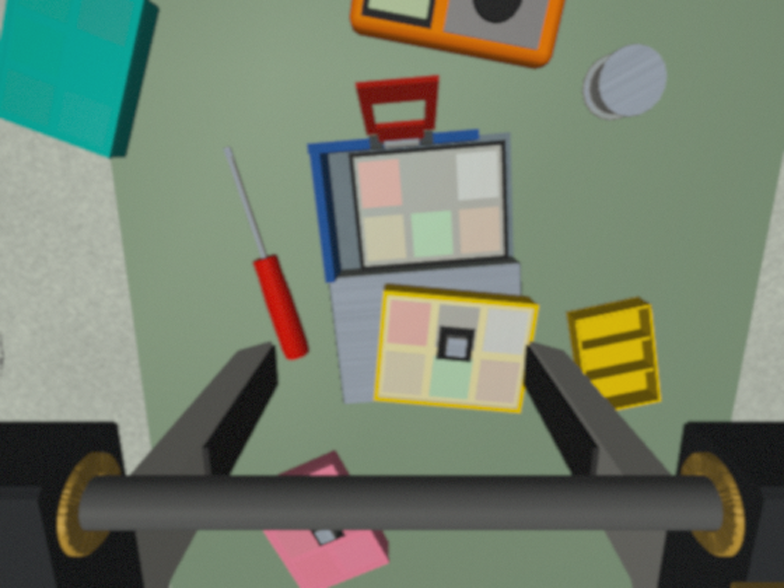

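The wrist view (784x588) shows the yellow case with its catch at (456,345), the black case at (430,205) with a gap to the side wall on its left, and the hasp at (400,105). I'll measure the corners in both the wrist and top views.

Run:
```python
from h import *
def show(cam,sc):
  for n,z,q in sc:
    P=ray(cam,q,z)[:,:2]; print(cam,n,P.tolist().__str__() if 0 else P.round(4).tolist(),'sides',np.linalg.norm(P-np.roll(P,-1,0),axis=1).round(4),'ctr',P.mean(0))
w=1/1.4; t=0.7
show('wrist',[('yellow',.066,np.array([[385,288],[539,303],[521,411],[375,401]])*w),
 ('black',.034,np.array([[351,157],[502,141],[508,258],[365,268]])*w),
 ('step L,R bay edge, L back',.036,np.array([[331,281],[520,264],[344,402]])*w),
 ('wall: outer corner, side end, end end',.055,np.array([[308,145],[330,281],[478,131]])*w)])
show('top',[('yellow',.066,np.array([[404,319],[412,229],[479,234],[471,322]])*t),
 ('black',.034,np.array([[333,335],[327,249],[392,246],[397,332]])*t),
 ('step back corners',.036,np.array([[481,343],[401,348],[395,240]])*t)])
b=imaging.get_image('top');w_=imaging.get_image('wrist')
a=cv2.resize(b[140:270,190:360],None,fx=4.7,fy=4.7,interpolation=cv2.INTER_CUBIC)
cv2.imwrite('pics/topc.png',a[:600,:800,::-1])
c=cv2.resize(w_[40:300,200:400],None,fx=3,fy=2.3,interpolation=cv2.INTER_CUBIC)
```

```text
wrist yellow [[0.508, 0.0624], [0.6354, 0.0499], [0.6269, -0.049], [0.4986, -0.0396]] sides [0.128  0.0992 0.1286 0.1025] ctr [0.5672 0.0059]
wrist black [[0.4795, 0.1662], [0.6039, 0.1791], [0.6145, 0.0814], [0.4896, 0.0723]] sides [0.1251 0.0983 0.1253 0.0945] ctr [0.5469 0.1248]
wrist step L,R bay edge, L back [[0.4596, 0.061], [0.6248, 0.0765], [0.4678, -0.0561]] sides [0.1659 0.2055 0.1173] ctr [0.5174 0.0271]
wrist wall: outer corner, side end, end end [[0.448, 0.1753], [0.4614, 0.0656], [0.5808, 0.1859]] sides [0.1105 0.1695 0.1332] ctr [0.4967 0.1423]
top yellow [[0.4974, 0.0597], [0.6316, 0.0498], [0.6249, -0.0492], [0.4944, -0.0377]] sides [0.1346 0.0993 0.131  0.0974] ctr [0.5621 0.0057]
top black [[0.4743, 0.1679], [0.6069, 0.1811], [0.6126, 0.0807], [0.4803, 0.0708]] sides [0.1333 0.1006 0.1327 0.0972] ctr [0.5435 0.1251]
top step back corners [[0.4655, -0.0554], [0.4562, 0.0643], [0.6216, 0.0761]] sides [0.1201 0.1658 0.2041] ctr [0.5144 0.0283]
```

View pics/topc.png

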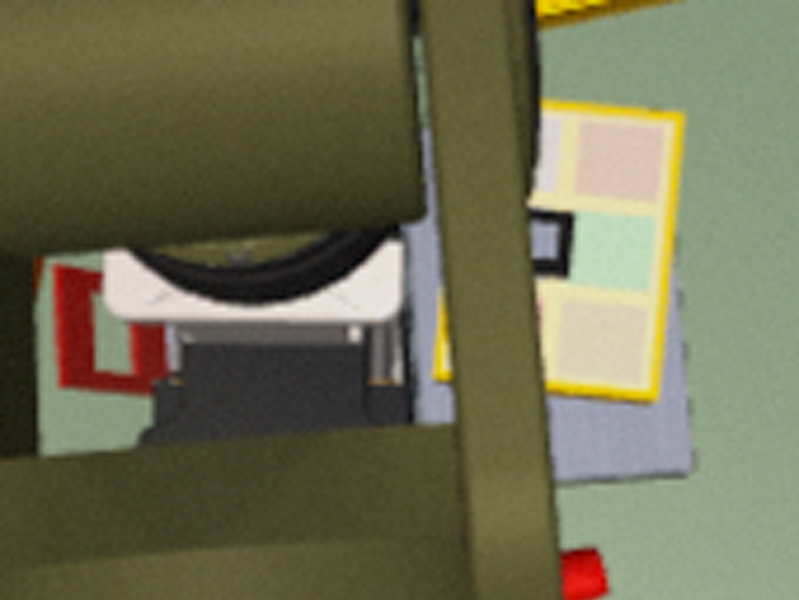

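The crop is mostly hidden by the arm, but the earlier wrist and top corners agree to about 3 mm. They give:
- **Station:** origin about (0.525, 0.124), slide direction 95°.
- **Black case:** about 20 mm off the side wall.
- **Yellow case:** station (-121, -29) mm, turned about -10°.

Next I go behind the yellow case with open fingers.

>>> {"method": "drive_tool", "body": {
  "moves": [
    [[1,0.85,2.72,2.0,0,0,0],[1,0.85,2.72,2.0,0,0,0],[1,0.85,2.72,2.0,0,0,0],[1,0.85,2.72,2.0,0,0,0],[1,0.85,2.72,2.0,0,0,0],[1,0.85,2.72,2.0,0,0,0],[1,0,0,0,0,0,-4.7],[1,0,0,3.0,0,0,0],[1,0,0,3.0,0,0,0],[1,0,0,2.7,0,0,0],[1,0,0,0,0,0,0]]
  ]
}}

```text
t: 4.42
position: [0.568, -0.073, 0.0388]
ee_rot: [0.999, 0.042, -0.004, -0.001]
force: [-1.1, -0.4, 0.0]
finger_gap: 0.0939
```

```bash
cat >> h.py <<'E'
O=np.array([.525,.124]);YAW=np.radians(95)
ex=np.array([np.cos(YAW),np.sin(YAW)]);ey=np.array([-ex[1],ex[0]])
def W(x,y,z): return np.r_[O+x*ex/1000+y*ey/1000,z/1000]
def S(p): d=np.array(p)[:2]-O; return np.r_[d@ex,d@ey,p[2] if len(p)>2 else 0]*1000
E
python3 - <<'E'
from h import *
s=monitor.read_state();print(s['t'],S(s['position']));plan(W(-60,-29,43),5)
save('wrist','w2.png',None,1.4)
E
```

```text
4.4167 [-199.9559  -25.6267   38.8466]
shift cm [  0.2798 -13.9977  -0.3873] rows>= 3.35870944622311 yaw now 4.777174142302501 tilt z [-0.0077  0.0015 -1.    ]
turn wz -0.22282585769750085
```

View pics/w2.png

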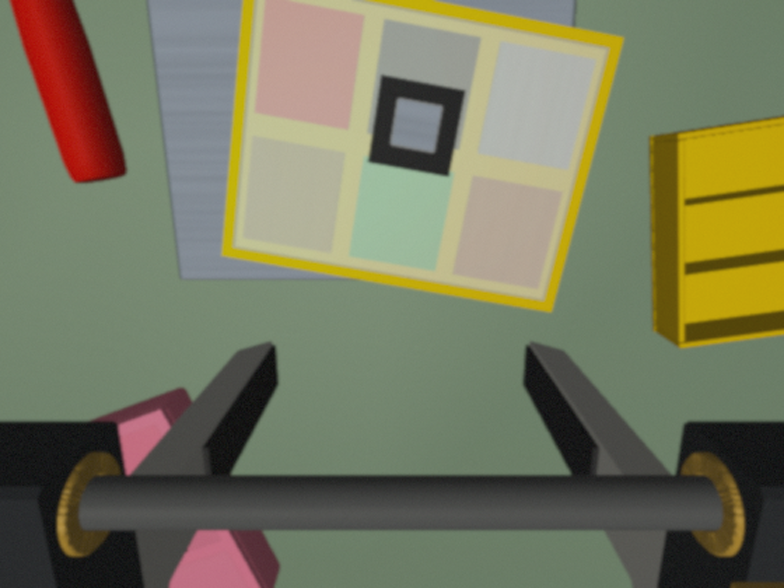

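The close view confirms it's the yellow case with its steel catch at (417,125). The fingers stand squarely behind it and the tip box is clear at right. Now I push.

>>> {"method": "drive_tool", "body": {
  "moves": [
    [[1,0,-0.5,-0.4,0,0,0],[1,0,-1,0,0,0,0],[1,0,-1,0,0,0,0],[1,0,-1,0,0,0,0],[1,0,-1,0,0,0,0],[1,0,-1,0,0,0,0],[1,0,-1,0,0,0,0],[1,0,-1,0,0,0,0],[1,0,-1,0,0,0,0],[1,0,-1,0,0,0,0],[1,0,-1,0,0,0,0],[1,0,0,0,0,0,0]]
  ]
}}

```text
t: 5.47
position: [0.5619, 0.033, 0.0478]
ee_rot: [0.999, 0.042, -0.0, -0.0]
force: [-0.0, -1.1, 1.2]
finger_gap: 0.094
```

Run:
```python
from h import *
s=monitor.read_state();print(s['t'],S(s['position']));plan(W(-58,-29,43),5)
save('wrist','w3.png',None,1.4)
```

```text
5.4667 [-93.8504 -28.8202  47.8179]
shift cm [ 0.0072 -3.585   0.4824] rows>= 0.8674610131324848 yaw now 4.82713564027078 tilt z [-0.0001  0.0002 -1.    ]
turn wz -0.17286435972923186
```

View pics/w3.png

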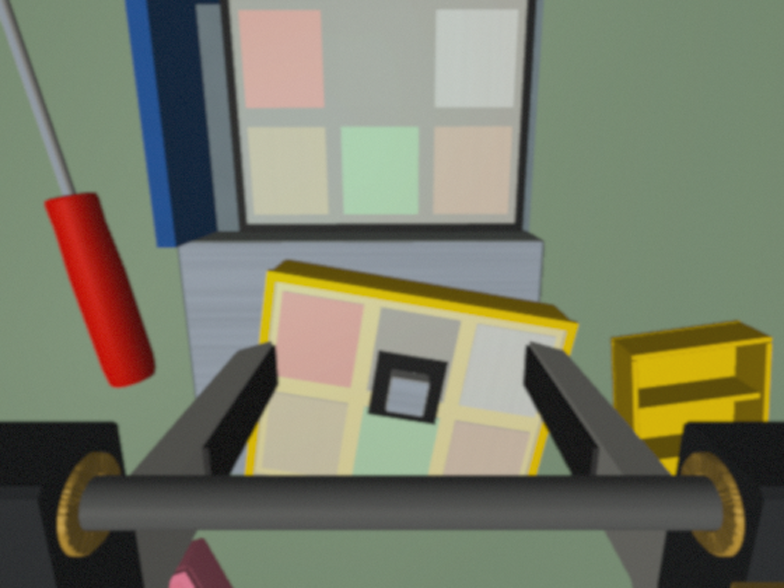

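Run:
```python
from h import *
s=monitor.read_state()
w=1/1.4
print('tcp px',proj('wrist',s['position'])*1.4, S(s['position']))
P=ray('wrist',np.array([[268,272],[577,324]])*w,.066);print([S(p) for p in P])
print('catch',S(ray('wrist',np.array([[407,395]])*w,.075)[0]))
print('step L,R',[S(p) for p in ray('wrist',np.array([[181,243],[542,241]])*w,.036)])
print('black',[S(p) for p in ray('wrist',np.array([[243,228],[520,228]])*w,.034)])
print('wall inner?',[S(p) for p in ray('wrist',np.array([[157,247],[127,0]])*w,.055)])
X=R.from_quat(s['ee_rot']).as_matrix()
for a in (-.055,-.047,.047,.055): print(a,proj('wrist',np.array(s['position'])+X@[a,0,0])*1.4)
save('top','t3.png',(190,130,390,280),4)
```

```text
tcp px [[398.1322 331.193 ]] [-94.7221 -28.8658  47.8326]
[array([-62.8665,  23.4559,  66.    ]), array([ -85.4708, -103.2695,   66.    ])]
catch [-113.032   -32.5582   75.    ]
step L,R [array([-55.8281,  70.368 ,  36.    ]), array([-55.564 , -94.7475,  36.    ])]
black [array([-49.3442,  42.0195,  34.    ]), array([-49.8526, -84.8235,  34.    ])]
wall inner? [array([-54.375 ,  72.3443,  55.    ]), array([38.5858, 71.4064, 55.    ])]
-0.055 [[277.2669 331.2793]]
-0.047 [[294.8434 331.2668]]
0.047 [[501.4676 331.1193]]
0.055 [[519.0613 331.1067]]
```

View pics/t3.png

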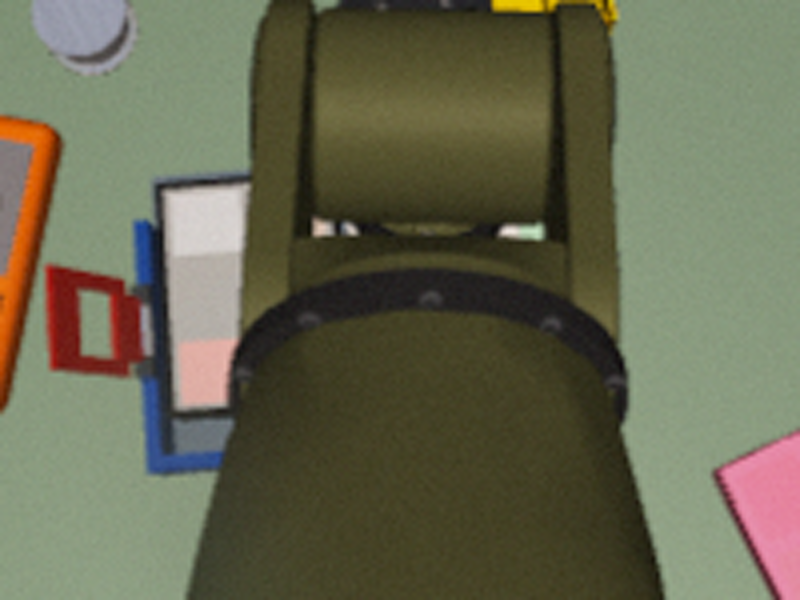

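Run:
```python
from h import *
s=monitor.read_state();X=R.from_quat(s['ee_rot']).as_matrix();p=np.array(s['position'])
for dz in (0,-.02,-.03,-.04,-.05):
  for y in (-.008,0,.008):
    print(dz,y,(proj('wrist',[p+X@[-.047,y,dz],p+X@[.047,y,dz]])*1.4).round(0).tolist())
```

```text
0 -0.008 [[294.0, 315.0], [502.0, 314.0]]
0 0 [[295.0, 331.0], [501.0, 331.0]]
0 0.008 [[296.0, 348.0], [501.0, 348.0]]
-0.02 -0.008 [[284.0, 329.0], [512.0, 329.0]]
-0.02 0 [[285.0, 347.0], [511.0, 347.0]]
-0.02 0.008 [[286.0, 365.0], [510.0, 365.0]]
-0.03 -0.008 [[278.0, 337.0], [517.0, 337.0]]
-0.03 0 [[280.0, 356.0], [516.0, 356.0]]
-0.03 0.008 [[281.0, 375.0], [515.0, 375.0]]
-0.04 -0.008 [[272.0, 347.0], [523.0, 346.0]]
-0.04 0 [[274.0, 366.0], [522.0, 366.0]]
-0.04 0.008 [[275.0, 386.0], [520.0, 386.0]]
-0.05 -0.008 [[265.0, 357.0], [530.0, 357.0]]
-0.05 0 [[267.0, 378.0], [528.0, 377.0]]
-0.05 0.008 [[268.0, 398.0], [527.0, 398.0]]
```

The crop shows the arm hiding the cases. From the projections, the wide-open fingertips sit about 40 mm behind the TCP, so they passed over the lid without touching and the yellow case hasn't moved. I'll go back, lower by 43 mm and push again.

>>> {"method": "drive_tool", "body": {
  "moves": [
    [[1,0,2.8,0,0,0,0],[1,0,2.8,0,0,0,0],[1,0,2.8,0,0,0,0],[1,0,2.7,0,0,0,0],[1,0,0,2.2,0,0,0],[1,0,0,2.1,0,0,0],[1,0,0,0,0,0,0],[1,0,-1,0,0,0,0],[1,0,-1,0,0,0,0],[1,0,-0.8,0,0,0,0],[1,0,-0.8,0,0,0,0],[1,0,-0.8,0,0,0,0],[1,0,0,0,0,0,0]]
  ]
}}

```text
t: 6.65
position: [0.5678, -0.0338, 0.0055]
ee_rot: [0.999, 0.042, 0.0, -0.0]
force: [-0.1, -0.0, 0.1]
finger_gap: 0.0938
```

Run:
```python
from h import *
s=monitor.read_state();print(s['t'],S(s['position']),s['force']);plan(W(-58,-29,5),5)
save('wrist','w4.png',None,1.4)
```

```text
6.65 [-160.8789  -28.8451    5.4911] [-0.1291 -0.0013  0.0726]
shift cm [ -0.0124 -10.2879   0.0498] rows>= 2.4671512305447525 yaw now 4.844824010279422 tilt z [ 0.0007  0.0001 -1.    ]
turn wz -0.15517598972058977
```

View pics/w4.png

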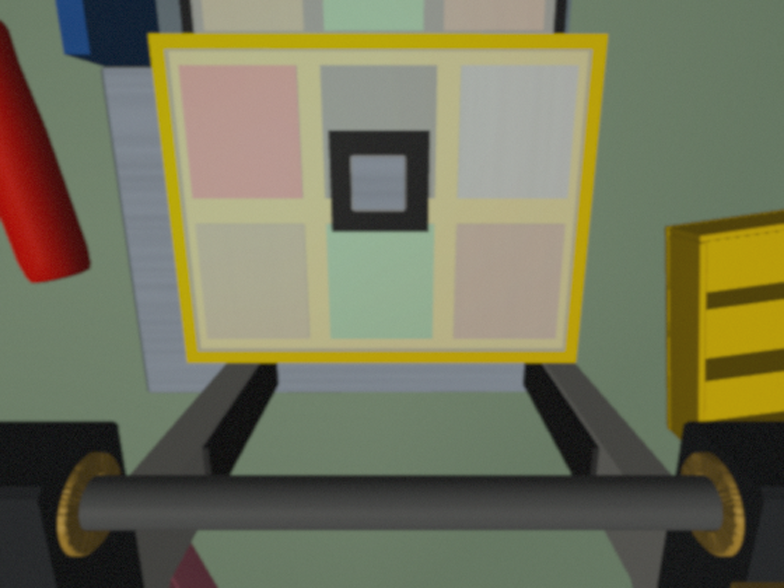

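The yellow case is now square against both fingertips, with its rear edge at row 355. I continue the slide.

>>> {"method": "drive_tool", "body": {
  "moves": [
    [[1,0,-0.5,0,0,0,0],[1,0,-0.8,0,0,0,0],[1,0,-0.8,0,0,0,0],[1,0,-0.8,0,0,0,0],[1,0,-0.8,0,0,0,0],[1,0,-0.8,0,0,0,0],[1,0,-0.8,0,0,0,0],[1,0,-0.8,0,0,0,0],[1,0,-0.8,0,0,0,0],[1,0,-0.8,0,0,0,0],[1,0,-0.8,0,0,0,0],[1,0,-0.5,0,0,0,0],[1,0,-0.3,0,0,0,0],[1,0,0,0,0,0,0]]
  ]
}}

```text
t: 7.87
position: [0.5598, 0.0579, 0.0048]
ee_rot: [0.999, 0.042, -0.0, -0.0]
force: [0.2, 0.1, 0.8]
finger_gap: 0.0943
```

Run:
```python
from h import *
s=monitor.read_state();print(s['t'],S(s['position']),s['force'])
save('wrist','w5.png',None,1.4)
print([(S(d['at']),d['confidence']) for d in imaging.search_frame('wrist','catch')[:2]])
```

```text
7.8667 [-68.9007 -28.909    4.7604] [0.1907 0.0914 0.7849]
[(array([ -4.1016, -23.9336,  67.    ]), 0.68)]
```

View pics/w5.png

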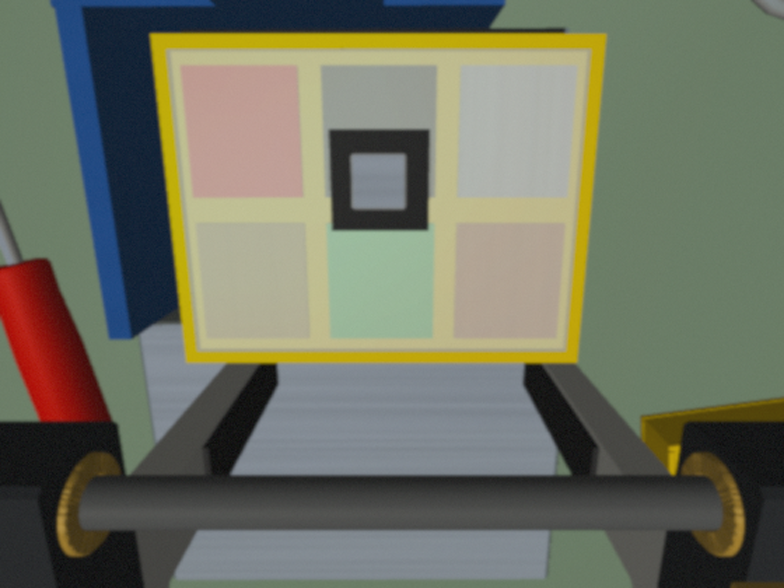

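The yellow case is mostly on the black one, still square, with about 10 mm left to the end wall. I'll go in slowly until I feel contact.

>>> {"method": "drive_tool", "body": {
  "moves": [
    [[1,0,-0.25,0,0,0,0],[1,0,-0.25,0,0,0,0],[1,0,-0.2,0,0,0,0],[1,0,-0.2,0,0,0,0],[1,0,0,0,0,0,0]]
  ]
}}

```text
t: 8.38
position: [0.5592, 0.0665, 0.0048]
ee_rot: [0.999, 0.042, 0.0, -0.0]
force: [0.4, 0.8, -0.2]
finger_gap: 0.0939
```

>>> {"method": "drive_tool", "body": {
  "moves": [
    [[1,0,-0.15,0,0,0,0],[1,0,0,0,0,0,0]]
  ]
}}

```text
t: 8.55
position: [0.5591, 0.0678, 0.0049]
ee_rot: [0.999, 0.042, 0.0, -0.0]
force: [-0.0, 0.5, -0.0]
finger_gap: 0.0941
```

>>> {"method": "drive_tool", "body": {
  "moves": [
    [[1,0,-0.15,0,0,0,0],[1,0,0,0,0,0,0]]
  ]
}}

```text
t: 8.72
position: [0.5593, 0.0682, 0.005]
ee_rot: [0.999, 0.042, 0.0, 0.001]
force: [2.0, -8.7, -1.2]
finger_gap: 0.0944
```

The case touches the end wall, with 8.7 N felt. Next I back off, lift, go to the open side, turn 90° and narrow the fingers to fit the 100 mm face.

>>> {"method": "drive_tool", "body": {
  "moves": [
    [[1,0,1.5,0,0,0,0],[1,0,0,-3.0,0,0,0],[0.5,0,0,-3.5,0,0,0],[0.5,0,0,-3.5,0,0,0],[0.5,2.9,-2.5,0,0,0,0],[0.5,2.9,-2.5,0,0,0,0],[0.5,2.8,-2.4,0,0,0,0]]
  ]
}}

```text
t: 9.3
position: [0.641, 0.1363, 0.1061]
ee_rot: [0.999, 0.041, 0.001, -0.0]
force: [-0.2, -0.6, -0.1]
finger_gap: 0.064
```

>>> {"method": "drive_tool", "body": {
  "moves": [
    [[0.5,0,0,0,0,0,-6.9],[0.5,0,0,0,0,0,-6.9],[0.5,0,0,0,0,0,-6.9],[0.5,0,0,0,0,0,-6.9],[0.5,0,0,0,0,0,-6.9],[0.5,0,0,0,0,0,-6.9],[0.5,0,0,0,0,0,-6.9],[0.5,0,0,0,0,0,-6.9],[0.5,0,0,0,0,0,-6.9],[0.5,0,0,0,0,0,-6.9],[0.5,0,0,0,0,0,-6.9],[0.5,0,0,0,0,0,-6.9],[0.5,0,0,0,0,0,-7.1],[0.5,0,0,0,0,0,0]]
  ]
}}

```text
t: 10.47
position: [0.6397, 0.1352, 0.1048]
ee_rot: [0.676, 0.737, 0.0, -0.0]
force: [-0.2, 0.5, 0.2]
finger_gap: 0.0471
```

Run:
```python
from h import *
s=monitor.read_state();print(s['t'],S(s['position']),s['force'],s['finger_gap']);plan(W(-2,-118,30),95)
save('wrist','w6.png',None,1.4)
X=R.from_quat(s['ee_rot']).as_matrix();p=np.array(s['position']);g=s['finger_gap']/2
for dz in (0,-.01,-.02,-.03):
    print(dz,(proj('wrist',[p+X@[-g,y,dz] for y in(-.008,.008)]+[p+X@[g,-.008,dz]])*1.4).round(0).tolist())
```

```text
10.4667 [   1.137  -115.2377  104.8031] [-0.2018  0.4897  0.18  ] 0.047113876471760074
shift cm [-0.315   0.2771  7.4802] rows>= 1.7966387966437622 yaw now 95.0050736394278 tilt z [-0.0001  0.0002 -1.    ]
turn wz 0.005073639427791932
0 [[347.0, 313.0], [349.0, 346.0], [452.0, 312.0]]
-0.01 [[345.0, 319.0], [346.0, 354.0], [454.0, 318.0]]
-0.02 [[343.0, 327.0], [344.0, 363.0], [457.0, 326.0]]
-0.03 [[340.0, 335.0], [341.0, 373.0], [460.0, 334.0]]
```

View pics/w6.png

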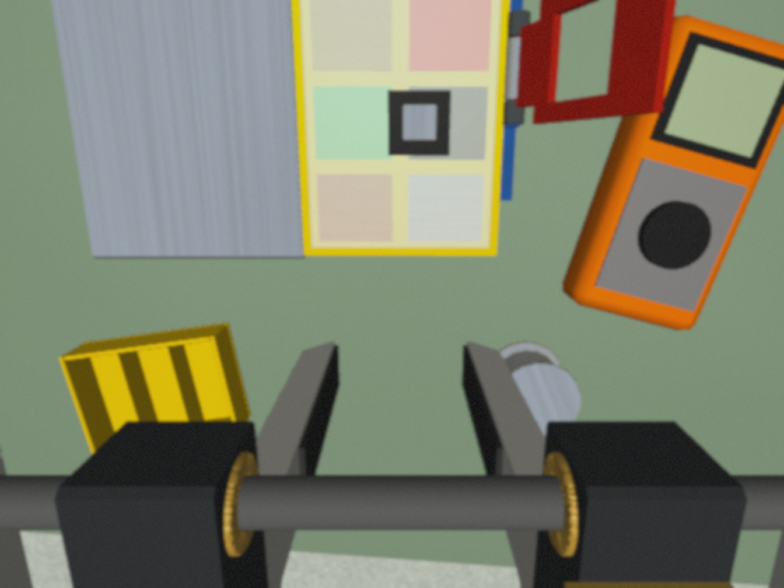

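The wrist view shows the yellow case over the bay with its -y edge at row 252 and columns 297-497. The tips sit 40 mm behind the TCP at this opening too, and the spool at (545,385) is near the right finger, so I check clearance.

Run:
```python
from h import *
w=1/1.4
for n,z,q in [('spool top L/R/C',.04,[[512,388],[580,400],[545,393]]),('spool base top',.0,[[528,343]]),('box near corner',.028,[[228,325],[250,410]]),('yellow -y corners',.064,[[306,255],[497,254]]),('catch',.073,[[419,122]]),('hasp tab',.128,[[650,50]])]:
    print(n,[S(p).round(1) for p in ray('wrist',np.array(q)*w,z)])
```

```text
spool top L/R/C [array([  68.8, -176.2,   40. ]), array([ 110.9, -184.6,   40. ]), array([  89.1, -179.7,   40. ])]
spool base top [array([  87.5, -162.2,    0. ])]
box near corner [array([-104.5, -138.2,   28. ]), array([ -96. , -195.9,   28. ])]
yellow -y corners [array([-47.3, -88.4,  64. ]), array([ 51.7, -88.8,  64. ])]
catch [array([ 10.9, -24.2,  73. ])]
hasp tab [array([ 90.3,  -4.3, 128. ])]
```

>>> {"method": "drive_tool", "body": {
  "moves": [
    [[0.5,0,0,3.0,0,0,0],[0.5,0,0,3.0,0,0,0],[0.5,0,0,2.5,0,0,0],[0.5,0,0,1.5,0,0,0],[0.5,0,0,0.5,0,0,0],[0.5,0,0,0,0,0,0]]
  ]
}}

```text
t: 11.02
position: [0.6391, 0.135, -0.0013]
ee_rot: [0.679, 0.734, -0.001, -0.001]
force: [0.2, -0.7, 0.0]
finger_gap: 0.0467
```

>>> {"method": "drive_tool", "body": {
  "moves": [
    [[0.5,0,0,0.6,0,0,0],[0.5,0,0,0.6,0,0,0],[0.5,0,0,0,0,0,0]]
  ]
}}

```text
t: 11.27
position: [0.6396, 0.135, -0.0125]
ee_rot: [0.678, 0.735, -0.0, -0.0]
force: [0.3, -0.5, -0.4]
finger_gap: 0.0469
```

>>> {"method": "drive_tool", "body": {
  "moves": [
    [[0.5,0,0,0.4,0,0,0],[0.5,0,0,0.3,0,0,0],[0.5,0,0,0,0,0,0]]
  ]
}}

```text
t: 11.52
position: [0.6395, 0.135, -0.0196]
ee_rot: [0.678, 0.735, -0.0, -0.0]
force: [0.5, -0.1, -0.3]
finger_gap: 0.0472
```

>>> {"method": "drive_tool", "body": {
  "moves": [
    [[0.5,0,-0.5,0,0,0,0],[0.5,0,-0.5,0,0,0,0],[0.5,0,-0.5,0,0,0,0],[0.5,0,-0.5,0,0,0,0],[0.5,0,-0.5,0,0,0,0],[0.5,0,-0.5,0,0,0,0],[0.5,0,-0.5,0,0,0,0],[0.5,0,-0.2,0,0,0,0],[0.5,0,0,0,0,0,0]]
  ]
}}

```text
t: 12.27
position: [0.6024, 0.1321, -0.019]
ee_rot: [0.678, 0.735, -0.0, -0.0]
force: [0.2, -0.2, 1.0]
finger_gap: 0.0471
```

>>> {"method": "drive_tool", "body": {
  "moves": [
    [[0.5,0,-0.15,0,0,0,0],[0.5,0,-0.15,0,0,0,0],[0.5,0,0,0,0,0,0]]
  ]
}}

```text
t: 12.52
position: [0.6, 0.1318, -0.019]
ee_rot: [0.678, 0.735, 0.0, 0.0]
force: [2.6, -1.7, 0.9]
finger_gap: 0.0473
```

Run:
```python
from h import *
s=monitor.read_state();print(s['t'],S(s['position']),s['force'],s['moment'])
print([(S(d['at']),d['confidence']) for d in imaging.search_frame('wrist','catch')[:2]])
```

```text
12.5167 [  1.193  -75.3645 -19.0292] [ 2.604  -1.6986  0.924 ] [-0.127  -0.5102  0.1035]
[(array([  1.6677, -24.5387,  68.5   ]), 0.87)]
```

>>> {"method": "drive_tool", "body": {
  "moves": [
    [[0.5,0,-0.12,0,0,0,0],[0.5,0,-0.12,0,0,0,0],[0.5,0,0,0,0,0,0]]
  ]
}}

```text
t: 12.82
position: [0.5988, 0.1318, -0.0186]
ee_rot: [0.678, 0.735, 0.001, 0.001]
force: [11.3, 1.0, -1.7]
finger_gap: 0.047
```

Run:
```python
from h import *
s=monitor.read_state();print(s['t'],S(s['position']),s['force'],s['moment'])
save('wrist','w7.png',None,1.4)
print([(S(d['at']),d['confidence']) for d in imaging.search_frame('wrist','catch')[:2]])
```

```text
12.8167 [  1.3457 -74.2461 -18.592 ] [11.344   0.9736 -1.7368] [ 0.1529 -1.9057  0.3577]
[(array([-0.173 , -7.7143, 70.9   ]), 0.7), (array([-79.998,  -7.958,  33.4  ]), 0.62)]
```

Contact with the side wall is about 11 N. I press a little more and drag towards the end wall so friction seats both cases there.

>>> {"method": "drive_tool", "body": {
  "moves": [
    [[0.5,0,-0.1,0,0,0,0],[0.5,0.2,0,0,0,0,0],[0.5,0.2,0,0,0,0,0],[0.5,0.2,0,0,0,0,0],[0.5,0.2,0,0,0,0,0],[0.5,0,0,0,0,0,0]]
  ]
}}

```text
t: 13.42
position: [0.5984, 0.1385, -0.0182]
ee_rot: [0.678, 0.735, 0.002, 0.002]
force: [17.4, -7.8, -0.8]
finger_gap: 0.0471
```

Run:
```python
from h import *
s=monitor.read_state();print(s['t'],S(s['position']),s['force'],s['moment'])
im=imaging.get_image('wrist');cv2.imwrite('pics/w8.png',cv2.resize(im,None,fx=1.4,fy=1.4)[...,::-1])
print([(S(d['at']),d['confidence']) for d in imaging.search_frame('wrist','catch')[:2]])
```

```text
13.4167 [  8.0705 -74.3385 -18.1889] [17.3976 -7.8489 -0.8345] [-1.1669 -2.8108  0.618 ]
[(array([-0.3984, -7.9957, 72.7   ]), 0.78)]
```

View pics/w8.png

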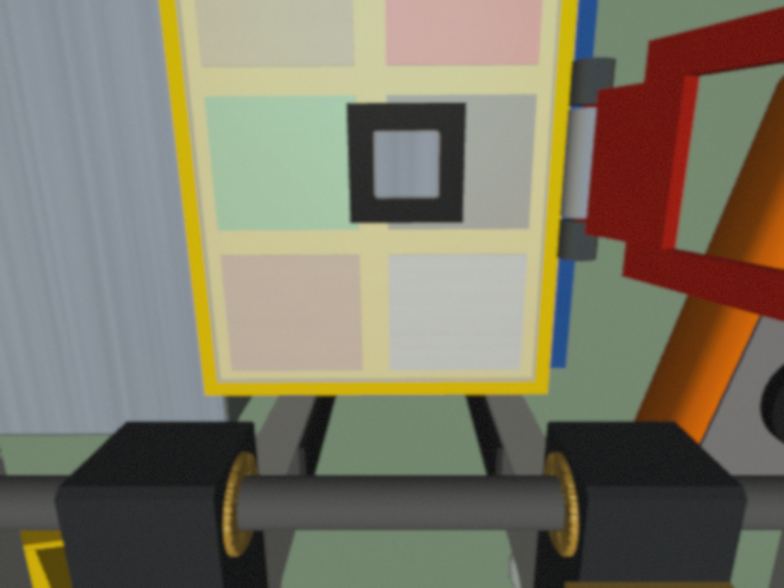

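The catch at (406,165) lines up with the hasp hinge at row 160, and the case's end runs just past the end wall's end at row 367, so the yellow case sits correctly in y. I retreat, shut the fingers, and check the pile from the fixed cameras.

>>> {"method": "drive_tool", "body": {
  "moves": [
    [[0.5,0,1.8,0,0,0,0],[0.5,0,1.8,0,0,0,0],[0,0,0,-3.1,0,0,0],[0,0,0,-3.1,0,0,0],[0,0,0,-3.1,0,0,0],[0,3.2,0,0,0,0,0],[0,3.2,0,0,0,0,0],[0,3.2,0,0,0,0,0],[0,3.1,0,0,0,0,0],[0,0,2.7,0,0,0,0],[0,0,0,0,0,0,0]]
  ]
}}

```text
t: 14.43
position: [0.6492, 0.2728, 0.0728]
ee_rot: [0.677, 0.736, -0.001, -0.0]
force: [-0.5, -1.0, -0.0]
finger_gap: 0.0005
```

Run:
```python
from h import *
s=monitor.read_state();print(s['t'],S(s['position']),s['force'],s['finger_gap'])
c=proj('scene',W(0,-65,34))[0];t=proj('top',W(0,-20,40))[0];print(c,t)
def cr(n,c,hw,hh,f):
    im=imaging.get_image(n);x,y=np.round(c).astype(int);return cv2.resize(im[max(0,y-hh):y+hh,max(0,x-hw):x+hw],None,fx=f,fy=f,interpolation=cv2.INTER_CUBIC)
a=cr('scene',c,56,42,7);cv2.imwrite('pics/sc.png',a[...,::-1])
# expected features
for n,P in [('yel -y/-x top',(-50,-65,64)),('yel -y/+x top',(50,-65,64)),('black -y/-x bot',(-50,-65,4)),('black +x bot',(50,-65,4))]:
    q=proj('scene',W(*P))[0];print(n,(q-np.round(c)+[56,42])*7)
```

```text
14.4333 [ 137.4239 -136.697    72.753 ] [-0.4613 -1.0262 -0.0286] 0.0005369091377946411
[321.4972 247.191 ] [252.9717 202.0635]
yel -y/-x top [223.3498 260.0102]
yel -y/+x top [581.7478 178.6767]
black -y/-x bot [213.6869 409.1957]
black +x bot [553.0207 327.6697]
```

View pics/sc.png

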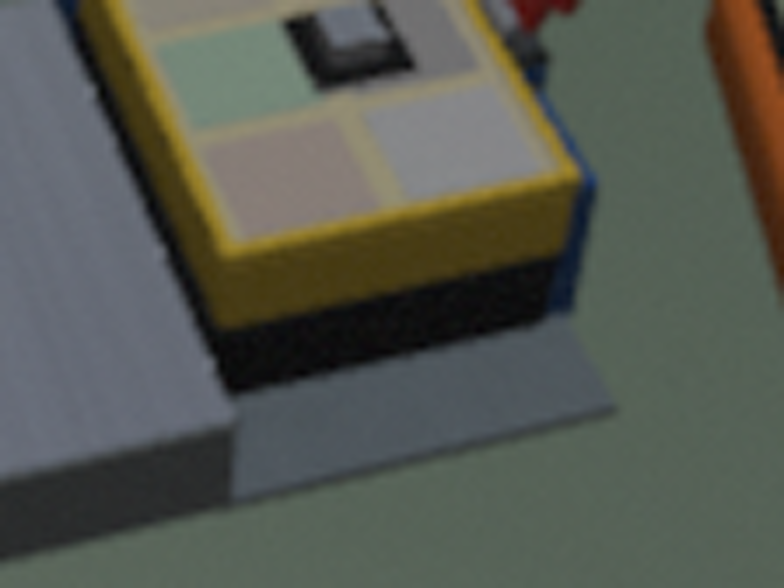

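The scene crop shows both -y faces flush, yellow over black, with the yellow case tight to the blue end wall at (580,180). The black case's right end near (553,290) may be a little short of the wall, so I measure it numerically.

Run:
```python
from h import *
im=imaging.get_image('scene').astype(int)
x0,y0=265,205
for r in (234,236,238,240,242,244,246,248,250): print(r,[tuple(im[r,c].tolist()) for c in range(341,350)])
for z in (60,50,40,34,28,20,10): print(z,'pred edge x=50 at y-65:',proj('scene',W(50,-65,z))[0], 'x=47',proj('scene',W(47,-65,z))[0], 'wall y-61',proj('scene',W(50,-61,z))[0],'wall outer',proj('scene',W(58,-61,z))[0])
```

```text
234 [(75, 62, 23), (71, 58, 16), (73, 61, 22), (71, 59, 19), (72, 60, 20), (55, 49, 32), (22, 30, 43), (13, 30, 45), (45, 54, 60)]
236 [(71, 59, 17), (72, 59, 20), (72, 60, 22), (71, 60, 22), (68, 57, 23), (46, 42, 38), (22, 33, 49), (19, 29, 46), (60, 71, 69)]
238 [(69, 58, 18), (70, 60, 19), (70, 60, 21), (71, 59, 19), (59, 52, 30), (33, 35, 40), (18, 28, 48), (30, 42, 54), (69, 81, 75)]
240 [(70, 58, 18), (72, 60, 25), (65, 54, 22), (58, 50, 23), (44, 42, 38), (20, 29, 45), (18, 28, 47), (56, 67, 67), (78, 91, 81)]
242 [(24, 22, 17), (17, 18, 19), (18, 19, 20), (18, 20, 24), (19, 27, 41), (14, 28, 48), (19, 32, 47), (68, 78, 74), (85, 97, 86)]
244 [(13, 12, 13), (17, 17, 18), (16, 16, 20), (15, 27, 39), (18, 30, 48), (17, 30, 47), (43, 52, 60), (74, 86, 80), (86, 98, 87)]
246 [(16, 14, 15), (14, 11, 12), (14, 20, 29), (20, 30, 44), (20, 30, 47), (21, 30, 48), (60, 71, 68), (83, 95, 85), (85, 97, 86)]
248 [(13, 14, 16), (10, 10, 12), (16, 25, 38), (21, 32, 48), (17, 30, 47), (29, 41, 53), (69, 81, 75), (84, 97, 85), (84, 97, 86)]
250 [(17, 17, 18), (37, 40, 44), (59, 68, 73), (66, 
[... 309 characters left out ...]
044] wall outer [350.1029 233.3132]
40 pred edge x=50 at y-65: [346.4103 239.3243] x=47 [344.9544 239.6628] wall y-61 [345.5257 237.8225] wall outer [349.382  236.9304]
34 pred edge x=50 at y-65: [345.9979 241.463 ] x=47 [344.5497 241.8016] wall y-61 [345.1199 239.9613] wall outer [348.9559 239.0688]
28 pred edge x=50 at y-65: [345.5901 243.5781] x=47 [344.1496 243.9168] wall y-61 [344.7184 242.0767] wall outer [348.5344 241.1837]
20 pred edge x=50 at y-65: [345.0533 246.3622] x=47 [343.6228 246.701 ] wall y-61 [344.19   244.8612] wall outer [347.9796 243.9678]
10 pred edge x=50 at y-65: [344.3933 249.7855] x=47 [342.9751 250.1245] wall y-61 [343.5402 248.2853] wall outer [347.2973 247.3916]
```

By edge profiles the yellow case is at the wall and the black one about 1-1.5 mm off it (sub-pixel), square and flush in y. That's good enough, so on to the hasp. I turn the shut fingers back to yaw 5° so their narrow side faces it, and go behind it.

>>> {"method": "drive_tool", "body": {
  "moves": [
    [[0,0,0,0,0,0,6.9],[0,0,0,0,0,0,6.9],[0,0,0,0,0,0,6.9],[0,0,0,0,0,0,6.9],[0,0,0,0,0,0,6.9],[0,0,0,0,0,0,6.9],[0,0,0,0,0,0,6.9],[0,0,0,0,0,0,6.9],[0,0,0,0,0,0,6.9],[0,0,0,0,0,0,6.9],[0,0,0,0,0,0,6.9],[0,0,0,0,0,0,6.9],[0,0,0,0,0,0,7.1],[0,0,0,0,0,0,0],[0,-3.4,0,0,0,0,0],[0,-3.4,0,0,0,0,0],[0,-3.4,0,0,0,0,0],[0,-3.4,0,0,0,0,0],[0,0,0,0,0,0,0]]
  ]
}}

```text
t: 16.12
position: [0.5069, 0.2589, 0.0731]
ee_rot: [0.999, 0.044, -0.002, 0.001]
force: [-1.4, 0.9, -0.1]
finger_gap: 0.0005
```

Run:
```python
from h import *
s=monitor.read_state();print(s['t'],S(s['position']),s['force'],s['finger_gap']);plan(W(70,0,73),5)
imaging.get_image('scene')
print([(S(d['at']),d['confidence']) for d in imaging.search_frame('scene','hasp_tab')[:2]])
imaging.get_image('wrist')
print([(S(d['at']),d['confidence']) for d in imaging.search_frame('wrist','hasp_tab')[:2]])
```

```text
16.1167 [135.9471   6.3129  73.0939] [-1.412   0.9084 -0.1065] 0.0004901740702803861
shift cm [0.6224 6.5955 0.0136] rows>= 1.5886962323196339 yaw now 5.077592714293427 tilt z [-0.0043 -0.0014 -1.    ]
turn wz 0.07759271429341652
[(array([ 70.7609,  -4.6851, 116.1   ]), 0.94)]
[(array([ 84.7288,   1.22  , 141.6   ]), 0.53)]
```

>>> {"method": "drive_tool", "body": {
  "moves": [
    [[0,0.2,0.8,0,0,0,0],[0,0,0.8,0,0,0,0],[0,0,0.8,0,0,0,0],[0,0,0.8,0,0,0,0],[0,0,0.8,0,0,0,0]]
  ]
}}

```text
t: 16.73
position: [0.5183, 0.2191, 0.0737]
ee_rot: [0.999, 0.041, -0.0, 0.0]
force: [0.9, 2.4, 1.0]
finger_gap: 0.0003
```

>>> {"method": "drive_tool", "body": {
  "moves": [
    [[0,0,0.6,0,0,0,0],[0,0,0.6,0,0,0,0],[0,0,0.6,0,0,0,0],[0,0,0.6,0,0,0,0]]
  ]
}}

```text
t: 17.07
position: [0.5202, 0.1958, 0.0739]
ee_rot: [0.999, 0.041, 0.0, -0.0]
force: [-0.1, 1.6, 0.9]
finger_gap: 0.0005
```

Run:
```python
from h import *
s=monitor.read_state();print(s['t'],S(s['position']),s['force'],s['finger_gap'])
imaging.get_image('scene')
print([(S(d['at']),d['confidence']) for d in imaging.search_frame('scene','hasp_tab')[:2]])
imaging.get_image('wrist')
print([(S(d['at']),d['confidence']) for d in imaging.search_frame('wrist','hasp_tab')[:2]])
```

```text
17.0667 [71.9259 -1.4658 73.9388] [-0.1223  1.5928  0.8515] 0.0004773083823892563
[(array([ 54.3798,  -3.7538, 118.8   ]), 0.97)]
[(array([53.6762, -7.2056, 37.2   ]), 0.65), (array([ 60.8797,  17.7616, 111.    ]), 0.63)]
```

>>> {"method": "drive_tool", "body": {
  "moves": [
    [[0,0,0.6,0,0,0,0],[0,0,0.6,0,0,0,0],[0,0,0.6,0,0,0,0],[0,0,0.6,0,0,0,0],[0,0,0.6,0,0,0,0],[0,0,0.6,0,0,0,0]]
  ]
}}

```text
t: 17.77
position: [0.5231, 0.1598, 0.0738]
ee_rot: [0.999, 0.041, -0.0, -0.0]
force: [-0.7, 2.5, -1.5]
finger_gap: 0.0001
```

>>> {"method": "drive_tool", "body": {
  "moves": [
    [[0,0,0.6,0,0,0,0],[0,0,0.6,0,0,0,0],[0,0,0.6,0,0,0,0],[0,0,0.6,0.3,0,0,0],[0,0,0.5,0.4,0,0,0],[0,0,0.4,0.4,0,0,0]]
  ]
}}

```text
t: 18.27
position: [0.5259, 0.1268, 0.0626]
ee_rot: [0.999, 0.041, 0.0, 0.0]
force: [-0.1, 0.7, 0.8]
finger_gap: 0.0007
```

Run:
```python
from h import *
s=monitor.read_state();print(s['t'],S(s['position']),s['force'],s['finger_gap'])
imaging.get_image('scene')
print([(S(d['at']),d['confidence']) for d in imaging.search_frame('scene','hasp_tab')[:2]])
print([(S(d['at']),d['confidence']) for d in imaging.search_frame('scene','top_case')[:2]])
```

```text
18.2667 [ 2.7188 -1.1881 62.551 ] [-0.0586  0.7456  0.7748] 0.0006673021729438911
[(array([15.07  , -6.7391, 91.4   ]), 0.87)]
[(array([-16.3833, -27.7778,  62.6   ]), 0.79), (array([-322.8327,  100.9208,   34.3   ]), 0.77)]
```

>>> {"method": "drive_tool", "body": {
  "moves": [
    [[0,0,0.3,0.5,0,0,0],[0,0,0.3,0.5,0,0,0],[0,0,0.3,0.5,0,0,0],[0,0,0.4,0.4,0,0,0],[0,0,0.4,0.4,0,0,0],[0,0,0.2,0.4,0,0,0],[0,0,0,0,0,0,0]]
  ]
}}

```text
t: 19.0
position: [0.5271, 0.108, 0.035]
ee_rot: [0.999, 0.041, -0.001, 0.0]
force: [0.6, 0.6, 0.7]
finger_gap: 0.0002
```

>>> {"method": "drive_tool", "body": {
  "moves": [
    [[0,0,0,0.2,0,0,0],[0,0,0,0.2,0,0,0],[0,0,0,0,0,0,0]]
  ]
}}

```text
t: 19.25
position: [0.5273, 0.1087, 0.0316]
ee_rot: [0.999, 0.042, -0.0, 0.0]
force: [-0.2, 0.0, 0.4]
finger_gap: 0.0004
```

>>> {"method": "drive_tool", "body": {
  "moves": [
    [[0,0,0,0.15,0,0,0],[0,0,0,0.1,0,0,0],[0,0,0,0,0,0,0]]
  ]
}}

```text
t: 19.5
position: [0.5277, 0.1088, 0.0304]
ee_rot: [0.999, 0.042, 0.0, -0.0]
force: [-4.6, -0.8, 11.6]
finger_gap: 0.0001
```

>>> {"method": "drive_tool", "body": {
  "moves": [
    [[0,0,0,0.1,0,0,0],[0,0,0,0.1,0,0,0],[0,0,0,0,0,0,0]]
  ]
}}

```text
t: 19.75
position: [0.5279, 0.1088, 0.0298]
ee_rot: [0.999, 0.042, 0.001, -0.0]
force: [-13.1, -1.4, 29.0]
finger_gap: -0.0
```

Run:
```python
from h import *
s=monitor.read_state();print(s['t'],S(s['position']),s['force'],s['finger_gap'])
imaging.get_image('scene')
print([(S(d['at']),d['confidence']) for d in imaging.search_frame('scene','hasp_tab')[:2]])
imaging.get_image('wrist')
print([(S(d['at']),d['confidence']) for d in imaging.search_frame('wrist','hasp_tab')[:2]])
```

```text
19.75 [-15.4351  -1.5733  29.8274] [-13.0807  -1.393   29.0328] -2.895009721720919e-05
[(array([20.691 , -9.0377, 71.8   ]), 0.86)]
[(array([29.2023, -9.2805, 62.5   ]), 0.71), (array([30.0028,  5.6064, 67.7   ]), 0.6)]
```

Firm stop with the tip at about 70 mm, which is the closed plate's height. I retreat and check with the cameras numerically, since my picture views are used up.

>>> {"method": "drive_tool", "body": {
  "moves": [
    [[0,0,0,-1.0,0,0,0],[0,0,0,-3.5,0,0,0],[0,0,0,-3.5,0,0,0],[0,0,0,-3.5,0,0,0],[0,0,0,-3.5,0,0,0],[0,0,0,-3.0,0,0,0],[0,0,2.0,0,0,0,0],[0,0,2.0,0,0,0,0],[0,0,0,0,0,0,0],[0,0,0,0,0,0,0]]
  ]
}}

```text
t: 20.78
position: [0.5307, 0.0684, 0.2073]
ee_rot: [0.999, 0.041, -0.0, -0.0]
force: [0.7, 0.9, -0.2]
finger_gap: 0.0005
```

Run:
```python
from h import *
s=monitor.read_state();print(s['t'],S(s['position']),s['force'])
im=imaging.get_image('wrist');cv2.imwrite('pics/w9.png',im[...,::-1])
hsv=cv2.cvtColor(im,cv2.COLOR_RGB2HSV)
red=((hsv[...,0]<6)|(hsv[...,0]>174))&(hsv[...,1]>150)&(hsv[...,2]>50)
n,l,st,c=cv2.connectedComponentsWithStats(red.astype(np.uint8))
for i in range(1,n):
    if st[i,4]>150:
        m=(l==i).astype(np.uint8);ct,h=cv2.findContours(m,cv2.RETR_CCOMP,cv2.CHAIN_APPROX_NONE)
        for k,cc in enumerate(ct):
            if len(cc)>25:
                b=cv2.boxPoints(cv2.minAreaRect(cc)); print(i,'hole' if h[0][k][3]>=0 else 'outer',b.round(0).tolist(),[S(p).round(1).tolist() for p in ray('wrist',b,.069)])
ye=(hsv[...,0]>20)&(hsv[...,0]<28)&(hsv[...,1]>200)&(hsv[...,2]>110)
n,l,st,c=cv2.connectedComponentsWithStats(ye.astype(np.uint8))
for i in range(1,n):
    if st[i,4]>150:
        b=cv2.boxPoints(cv2.minAreaRect(np.argwhere(l==i)[:,::-1].astype(np.float32)));print('yellow',st[i,4],[S(p).round(1).tolist() for p in ray('wrist',b,.064)])
for t in ('catch','hasp_tab','top_case','multimeter','solder_spool','tip_box','screwdriver'): print(t,[(S(d['at']).round(1),round(d['confidence'],2)) for d in imaging.search_frame('wrist',t)[:2]])
print('pred tab px',proj('wrist',[W(-30,25,69),W(-30,-25,69),W(-8,17,69),W(26,17,69)]).round(0).tolist())
imaging.get_image('scene')
for t in ('catch','hasp_tab'): print(t,[(S(d['at']).round(1),round(d['confidence'],2)) for d in imaging.search_frame('scene',t)[:2]])
```

```text
20.7833 [-55.9183  -0.7871 207.3071] [ 0.6659  0.9284 -0.2043]
1 outer [[259.0, 79.0], [309.0, 79.0], [309.0, 163.0], [259.0, 163.0]] [[51.0, 22.7, 69.0], [50.7, -23.7, 69.0], [-27.3, -24.6, 69.0], [-27.1, 24.7, 69.0]]
1 hole [[264.0, 143.0], [264.0, 103.0], [303.0, 103.0], [303.0, 143.0]] [[-7.6, 19.3, 69.0], [29.6, 18.5, 69.0], [29.4, -18.3, 69.0], [-7.9, -18.5, 69.0]]
2 outer [[158.0, 166.0], [178.0, 161.0], [200.0, 243.0], [180.0, 248.0]] [[-29.6, 124.8, 69.0], [-24.4, 104.7, 69.0], [-110.3, 89.0, 69.0], [-116.2, 110.4, 69.0]]
yellow 568 [[51.6, 58.9, 64.0], [50.9, -63.6, 64.0], [-47.5, -67.6, 64.0], [-46.8, 64.1, 64.0]]
yellow 4003 [[-95.7, -126.2, 64.0], [-91.3, -193.5, 64.0], [-184.2, -211.3, 64.0], [-189.2, -139.6, 64.0]]
catch [(array([ 4.1, -1.7, 67.6]), 0.93), (array([-324.4,  162.8,   27.6]), 0.49)]
hasp_tab [(array([16.9,  0.1, 67.5]), 0.87)]
top_case [(array([-0.6,  0.9, 62.8]), 0.93), (array([-325.8,  167.1,   27.5]), 0.57)]
multimeter [(array([124.4, -90.7,  31.4]), 0.72)]
solder_spool [(array([  86. , -181.1,   39.7]), 0.59)]
tip_box []
screwdriver [(array([-69.8, 131. ,  18.9]), 0.56)]
pred tab px [[259.0, 166.0], [309.0, 166.0], [266.0, 144.0], [266.0, 107.0]]
catch [(array([-10.1, -29.1,  60.9]), 0.69)]
hasp_tab [(array([ 7.8, -1.8, 71.1]), 0.69)]
```

Run:
```python
from h import *
im=imaging.get_image('scene').astype(int)
for r in (236,238,240,244,246,248): print(r,[im[r,c,2]-im[r,c,0] for c in range(340,349)])
print(job.finish_job())
```

```text
236 [np.int64(-48), np.int64(-48), np.int64(-47), np.int64(-47), np.int64(-47), np.int64(-41), np.int64(-7), np.int64(29), np.int64(28)]
238 [np.int64(-45), np.int64(-49), np.int64(-52), np.int64(-48), np.int64(-47), np.int64(-28), np.int64(7), np.int64(24), np.int64(24)]
240 [np.int64(-46), np.int64(-49), np.int64(-46), np.int64(-43), np.int64(-34), np.int64(-8), np.int64(24), np.int64(27), np.int64(11)]
244 [np.int64(1), np.int64(-2), np.int64(0), np.int64(2), np.int64(22), np.int64(30), np.int64(26), np.int64(15), np.int64(5)]
246 [np.int64(0), np.int64(-1), np.int64(1), np.int64(12), np.int64(23), np.int64(27), np.int64(27), np.int64(8), np.int64(3)]
248 [np.int64(-2), np.int64(-3), np.int64(5), np.int64(19), np.int64(27), np.int64(27), np.int64(23), np.int64(6), np.int64(1)]
the job is handed in; nothing more can be done
None
```

I slid the yellow case onto the black one, pushed both against the side wall, closed the red hasp over the catch, and handed the job in at about 21 s of the 59 s allowed. One thing is not perfect: the black case looks about 1–1.5 mm short of the end wall.

- **First push missed:** The fingertips turned out to sit about 40 mm behind the stated TCP, so my first push passed over the yellow case without touching it. I lowered the gripper and pushed again.
- **Yellow case:** I felt it touch the end wall (about 9 N), and the last wrist picture puts it within about 2–3 mm of home, square, with the catch in line with the hinge.
- **Black case:** Its open-side face is flush with the yellow case, and I felt the side-wall contact (11–17 N). I dragged it towards the end wall before closing the hasp, but the small gap remained, close to what the camera can resolve. I left it.
- **Hasp:** It stopped firmly (about 29 N) with the fingertip at the height of a fully closed plate. The final wrist picture shows it flat with its window around the catch.
- **Other items:** The screwdriver, spool and meter were seen in the final picture, and none were touched. The tip-box network found nothing there, but a yellow patch shows where the tip box stood.
- **Disagreements:** The scene camera's network was 10–20 mm off the other two cameras throughout. I relied on the wrist and top views, and used the scene picture only to compare the two cases' edges.

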